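# Feed the orange gift carton through the lamp tunnel

### The arm

A 6-joint arm with a two-finger parallel gripper is mounted at the origin on the work surface. World frame = base frame: x ahead of the robot, y to its left, z up, the work surface at z = 0. Lengths are in m, angles in degrees, forces in N, time in s.
With the tool pointing down it reaches from about 0.35 to 0.725 m from the base axis. Payload 4.3 kg.
Tool frame: the origin (TCP) lies midway between the tips of the shut fingers; the grasp point (between the pads) lies 19 mm behind it (arm.grip_point_offset is the distance from the TCP to the grasp point, in m); z points along the fingers, y is the line along which they close (so a half turn about z gives the same grasp; the last joint's range is limited). The gripper opens to 85 mm and grips with 20 to 120 N. Pads are 22 mm wide; open, the fingers measure 114 mm over their backs; the gripper's body (76 mm by 85 mm) begins 54 mm behind the grasp point. The pads swing forward as they close: fully open they stand 13 mm farther back than shut.
Start: joints at [63.81, 21.618, 4.641, 73.018, 0, 83.68], TCP at [0.195, 0.541, 0.231] pointing down, gripper open.
Joint ranges: [-156.06, 156.06], [-48.1, 94.91], [-58.44, 69.94], [-101.28, 121.22], [-78.64, 73.56], [-180, 180]. Speed limits (degrees/s): [147.25, 147.25, 180, 180, 180, 180].

### API

Orientations are given as [roll, pitch, yaw] about the fixed x, y, z axes, in that order (R = Rz(yaw) Ry(pitch) Rx(roll)).
In Python, from bench import arm, get_image gives the robot as it stands.
- The arm moves only by the shell command python3 -m inch 'ROWS' [FORCE]. ROWS is JSON, a list that holds one entry, the list of rows, each a list of 7 numbers: the closure, from -1 (fully open) to 1 (shut), so that 0 is half open, then the shift along the tool's x, y, z in mm, then the turn, a rotation vector about the tool's x, y, z in degrees. In form: [[[fingers, x, y, z, ax, ay, az], ...]]. A call has 1 to 8 rows; each row is the pose to reach, as a shift and turn from the pose commanded when the call began, along the tool's axes at that moment; what a row does not reach only later rows make up. A row lasts 1/12 s, in which the tool goes at most 41.7 mm and 7.16 degrees, less where a joint would pass 70% of its speed; a pose out of reach is approached as far as the arm can. A call with a gripper value outside its range is refused whole. The fingers move at their own pace and stop on an object; FORCE is the grip in N (left out, the last holds). Time passes only in rows, so rows that repeat a pose let the fingers close. It gives the time, the measured TCP pose, the force, the opening and the grip force at its end, in the units of the state.
- arm.sense(): the state, without advancing time (a new reading comes with each control period).
- get_image(name): name is "side" or "top"; returns a dict with "frame" (420x560x3 uint8, red, green, blue), "vertical_fov" (degrees; the focal length in pixels is half the picture's height over the tangent of half this angle, whatever the lens; pixels are square), "cx", "cy" (the principal point, pixels), "k1" (the pictures are not rectified: a ray, as slopes to the right and down, at radius r is drawn at 1 + k1 r^2 times it, then the intrinsics apply), "extrinsics" (4x4, takes a point from camera to world coordinates). Camera axes: x right, y down, z forward; pixel columns grow to the right and rows downward; lengths in m; the calibration is good to about 2 mm. A picture is of the moment at which its call begins. There is no depth.
- arm.close_job(): hands the job in; it is judged then, once.
The state is a dict: "time": time; "q": joint angles; "dq": joint speeds; "tau": joint torques, N m; "position": TCP position; "orientation": TCP orientation; "ft_force": force on the tool from outside, world axes, zero at the start; "torque": the same for the moment, N m; "opening": finger opening in m; "finger_force": force on a finger pad.
Only numpy, scipy, OpenCV 4.12 (cv2) and the standard library are available. Lean on these libraries where they do the work, as an engineer would, in place of code of your own. Each camera call takes 0.05 s, during which the arm holds its last target. There are 200 camera calls.

### The job

Pick up the push stick by its black grip and, with its rubber head behind the orange-topped carton, push that carton along its lane under the hood of the lamp tunnel until the whole carton has come out on the other side, still on the bed. Then draw the stick back out the way it went in and lay it down clear of the opening. Keep the gripper out of the opening and off the orange carton, and leave the violet-topped carton where it is.

Things in the scene. Friction and masses are not known exactly. Their poses are not given: they have to be found in the camera images.
- tunnel: Fixed lamp tunnel; origin on the table under the hood's centre. Bed 190 mm wide (x), 10 mm thick, y -150 to +220 mm. White hood over it: x -115 to 115, y -25 to 25 mm, 140 mm high. Feed along +y (to the robot's left). Two lanes 80 mm wide, centred at x -45 and +45 mm, between fences 10 mm wide with tops 25 mm above the table. Each lane's opening under the hood: 80 mm wide, from bed to 65 mm above the table.
- carton_orange_center (a point): Centre (half-way up) of the loose carton with the orange top, 60 mm wide (x), 90 mm long (y), 40 mm high, about 0.2 kg; its axes lie roughly along the tunnel's. It stands on the bed in one of the two lanes, in front of the hood (on the -y side).
- carton_violet_center (a point): Centre of the carton with the violet top, same size, in the other lane. It stays where it is.
- stick_grip (a point): Middle of the black grip block (70 long, 24 wide, 50 mm high) of the loose push stick (0.14 kg), 30 mm above the stick's underside; hold it here. The stick lies flat on the table; x runs along it to the rubber head, z up. Its wooden bar, 22 mm wide and 18 high, reaches 210 mm ahead of this point (with head), 55 mm behind. It balances about 37 mm ahead of this point.
- stick_tip (a point): Centre of the front face of the stick's rubber head (40 mm wide, 22 mm high, 10 mm thick), 210 mm ahead of the grip point and 11 mm above the stick's underside; axes as the grip point's.
There are look-alikes about, which are no part of the job. Leave any green, turquoise or yellow look-alike of the part that bears carton_orange_center alone.

How it is judged (in metres and radians):
On the way:
1. the push stick is pushing the orange carton through the opening (contact force between stick and carton_orange above 0.1 N and y of carton_orange_center in the frame of tunnel above -0.01 m), for 0.02 s.
At the end, for the whole second after the job is handed in: Orange carton upright and still on the bed, rear end past the hood's far face (within 2 mm), centre at most 210 mm past the hood's centre; violet carton within 15 mm of its start; stick lying still, grip point below 60 mm, head out of the opening on the side it went in (y of carton_orange_center in the frame of tunnel between 0.068 and 0.21 m and z of carton_orange_center in the frame of tunnel between 0.022 and 0.04 m and angle between carton_orange_center's own z axis and vertical below 0.17 rad and linear speed of each of carton_orange, stick below 0.02 m/s and distance of carton_violet_center from where it was at the start of the episode below 0.015 m and y of stick_tip in the frame of tunnel below -0.025 m and height (world z) of stick_grip below 0.06 m); the robot touches nothing.
It fails at once if the gripper touches the orange carton (contact force between any of the fingers, the arm and carton_orange above 0.5 N).
It fails at once if the gripper goes into the opening under the hood (y of the grasp point in the frame of tunnel between -0.03 and 0.03 m and x of the grasp point in the frame of tunnel between -0.115 and 0.115 m and z of the grasp point in the frame of tunnel below 0.065 m).
It fails at once if the violet carton is shifted by more than 15 mm (distance of carton_violet_center from where it was at the start of the episode above 0.015 m).
It also fails if it takes over 56 s, if anything falls off the work surface, if the arm or the gripper's body presses on something with over 40 N, if the wrist force passes 120 N, or if a joint passes its speed limit or range.

## Working session

There is one attempt and no reset: what is moved stays moved. The work goes in short steps, Python scripts to look and compute and a shell command to move; the robot and the scene stay as the last step left them, time stands still between calls to the robot, and variables do not carry over. Pictures are saved under pics/ and viewed, at most 10 in all, crops included, and the job is handed in when it is done.

```bash
mkdir -p pics; ls; python3 - <<'E'
from bench import arm,get_image
import cv2,pickle
for n in("top","side"):
    d=get_image(n);pickle.dump(d,open(f"pics/{n}0.pkl","wb"));cv2.imwrite(f"pics/{n}0.png",cv2.resize(d["frame"][:,:,::-1],(800,600)))
    print(n,d["vertical_fov"],d["cx"],d["cy"],d["k1"],d["extrinsics"])
print(arm.sense())
E
```

```text
pics
top 50.64986908479483 270.10818355516136 211.08671534619808 -0.03949380093318395 [[-0.00566802 -0.98460422  0.17470664  0.36928977]
 [-0.99978394  0.00907374  0.0187013  -0.09317761]
 [-0.01999862 -0.1745629  -0.98444291  0.78111473]
 [ 0.          0.          0.          1.        ]]
side 57.37419479304126 279.2973855829784 211.28642700935936 0.035914057109661175 [[-0.75650173 -0.49263436  0.43013546  0.21349673]
 [-0.65373023  0.58822077 -0.47605999  0.24026052]
 [-0.0184911  -0.64133276 -0.76704     0.57690111]
 [ 0.          0.          0.          1.        ]]
{'time': 0.1, 'q': array([ 6.38088683e+01,  2.16583840e+01,  4.57099131e+00,  7.30178710e+01,
       -5.85965888e-04,  8.36797498e+01]), 'dq': array([ 0.05687123, -0.02880235,  0.12093171, -0.03663468,  0.03974899,
        0.07169415]), 'tau': array([ 7.95420292e-04, -4.64694715e+01,  2.70582390e+01,  1.20188895e-02,
       -2.02091287e-04, -8.92324294e-06]), 'position': array([0.19518741, 0.5402391 , 0.23045032]), 'orientation': array([-1.79895312e+02, -1.10056004e-02,  1.60129109e+02]), 'ft_force': array([-0.29754646, -0.20579182,  0.8950048 ]), 'torque': array([ 0.00923638,  0.00898502, -0.01289943]), 'finger_force': 0.0, 'opening': 0.08530204135350997}
```

View pics/top0.png

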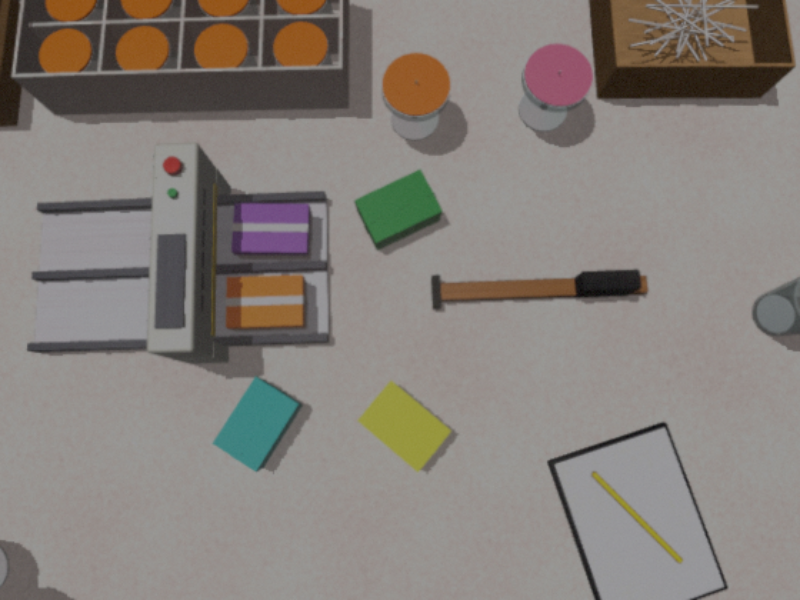

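View pics/side0.png

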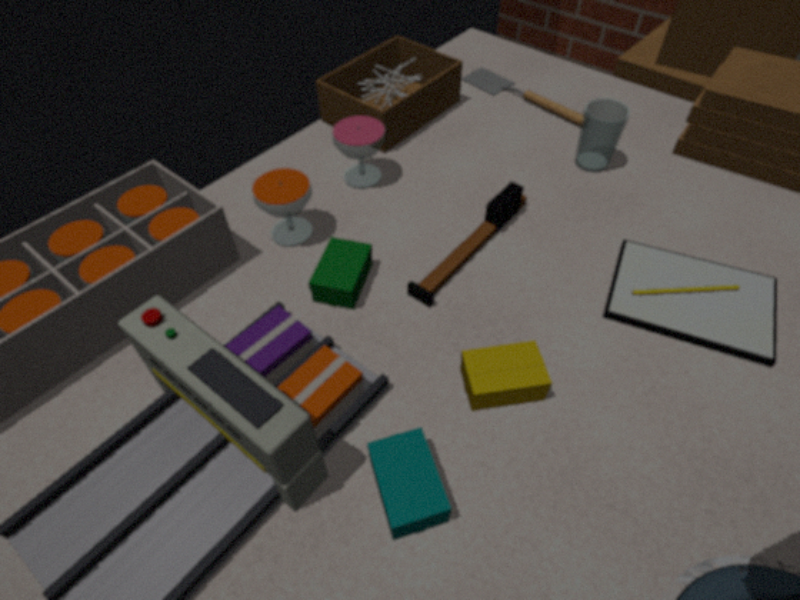

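```bash
cat > h.py <<'E'
import numpy as np,cv2,math
def world(d,pts,z,s=1.0):
    """pixels (in a picture enlarged s times) -> world at height z"""
    f=210/math.tan(math.radians(d["vertical_fov"]/2));E=d["extrinsics"]
    K=np.array([[f,0,d["cx"]],[0,f,d["cy"]],[0,0,1]])
    u=cv2.undistortPoints(np.array(pts,float).reshape(-1,1,2)/s,K,np.array([d["k1"],0,0,0.]))[:,0]
    r=np.c_[u,np.ones(len(u))]@E[:3,:3].T
    return E[:3,3]+r*((z-E[2,3])/r[:,2])[:,None]
def pix(d,P):
    f=210/math.tan(math.radians(d["vertical_fov"]/2));E=np.linalg.inv(d["extrinsics"])
    K=np.array([[f,0,d["cx"]],[0,f,d["cy"]],[0,0,1]])
    return cv2.projectPoints(np.array(P,float),cv2.Rodrigues(E[:3,:3])[0],E[:3,3],K,np.array([d["k1"],0,0,0.]))[0][:,0]
E
python3 - <<'E'
import pickle;from h import *
np.set_printoptions(precision=4,suppress=True)
d=pickle.load(open("pics/top0.pkl","rb"));s=800/560
def p(n,pts,z):print(n,world(d,pts,z,s)[:,:2].tolist())
p("fence R far,mid,near; L far,mid,near",[(326,195),(328,267),(328,340),(39,207),(34,274),(30,347)],.025)
p("orange top",[(226,276),(304,275),(305,328),(226,328)],.05)
p("violet top",[(234,204),(309,203),(309,254),(233,254)],.05)
p("head top front",[(433,275),(433,308)],.022)
p("bar end",[(646,277),(647,292)],.018)
p("grip top",[(580,272),(639,270),(640,293),(580,297)],.055)
im=d["frame"][:,:,::-1]
a=cv2.resize(im[125:255,140:240],None,fx=4,fy=4,interpolation=cv2.INTER_CUBIC);b=cv2.resize(im[170:235,290:470],None,fx=2.2,fy=2.2,interpolation=cv2.INTER_CUBIC)
c=np.zeros((520,800,3),np.uint8);c[:a.shape[0],:400]=a;c[:b.shape[0],402:402+b.shape[1]]=b;cv2.imwrite("pics/crop.png",c)
E
```

```text
fence R far,mid,near; L far,mid,near [[0.639776143506869, -0.004544575283146696], [0.5471596138784613, -0.008084878341012403], [0.45720384872615155, -0.00901009339970392], [0.6300988009749133, 0.36321973270565866], [0.5425388543223242, 0.3612563092864445], [0.4509150349899397, 0.3578316796387645]]
orange top [[0.531651220385556, 0.11068053853170357], [0.5318680254262087, 0.017501464042536913], [0.4685704180926709, 0.015256837854461719], [0.46928923076266593, 0.10826827276433909]]
violet top [[0.621060068808552, 0.10450009520444367], [0.620972785649367, 0.013028356813727868], [0.5574124227002581, 0.01196996436239156], [0.5584985813090355, 0.10329250590236883]]
head top front [[0.5364821607684402, -0.1366405955445825], [0.4955408778728789, -0.1358737779032972]]
bar end [[0.5324240420323221, -0.3986973910395194], [0.5136472637047508, -0.3984618788570755]]
grip top [[0.5311834358132552, -0.3068238116760945], [0.5329707145958658, -0.3762967584683905], [0.5055371164488375, -0.3753736318317047], [0.5014449835493663, -0.30504869545246316]]
```

View pics/crop.png

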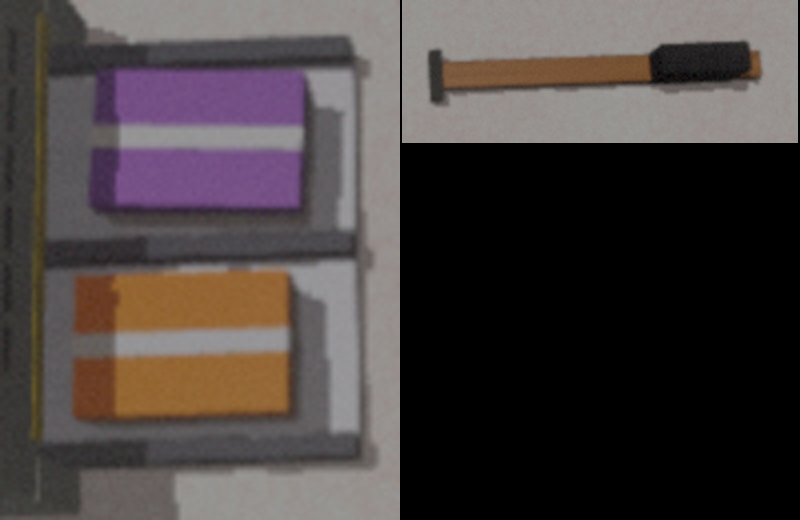

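Candidates (in the 800×600 top picture): the orange carton at (265,302), violet at (271,229), and loose green (398,208), turquoise (257,424) and yellow (405,425). The one at (265,302) fits: orange top with a white band, standing in the near lane (tunnel x −45 mm) in front of the hood. The crop confirms this. The stick's black grip is at (610,283) and its head at (435,292).

```bash
cat > go.py <<'E'
import sys,numpy as np
from scipy.spatial.transform import Rotation as R
from bench import arm
np.set_printoptions(precision=2,suppress=True)
s=arm.sense();R0=R.from_euler('xyz',s["orientation"],degrees=True)
a=list(map(float,sys.argv[1:]))
Rt=R.from_euler('xyz',[180,0,a[3]],degrees=True)
print(s["time"],s["position"]*1000,s["orientation"],"shift",1000*R0.inv().apply(np.array(a[:3])-s["position"]),"turn",(R0.inv()*Rt).as_rotvec(degrees=True),"F",s["ft_force"],s["opening"],s["finger_force"])
E
python3 go.py .45 .1 .25 91.2; python3 go.py .519 -.343 .12 91.2
```

```text
0.1 [195.19 540.24 230.45] [-179.9    -0.01  160.13] shift [-389.28 -327.45  -19.03] turn [-0.1   0.05 68.93] F [-0.3  -0.21  0.9 ] 0.08530204135350997 0.0
0.1 [195.19 540.24 230.45] [-179.9    -0.01  160.13] shift [-604.77 -720.38  111.65] turn [-0.1   0.05 68.93] F [-0.3  -0.21  0.9 ] 0.08530204135350997 0.0
```

```bash
python3 -m inch '[[[-1,-389,-327,-20,0,0,69],[-1,-389,-327,-20,0,0,69],[-1,-389,-327,-20,0,0,69],[-1,-389,-327,-20,0,0,69],[-1,-389,-327,-20,0,0,69],[-1,-389,-327,-20,0,0,69],[-1,-389,-327,-20,0,0,69],[-1,-389,-327,-20,0,0,69]]]' 100
python3 go.py .519 -.343 .25 91.2
```

```text
time: 0.77
position: [0.3626, 0.2506, 0.2442]
orientation: [-180.0, 0.0, 102.5]
ft_force: [0.8, -0.1, 0.8]
opening: 0.0855
finger_force: 0.0
0.7667 [362.56 250.61 244.24] [-179.98    0.    102.5 ] shift [-613.4    24.22   -5.74] turn [-0.02  0.   11.3 ] F [ 0.83 -0.07  0.78] 0.08553288434363285 0.0
```

```bash
python3 -m inch '[[[-1,-613,24,0,0,0,11],[-1,-613,24,0,0,0,11],[-1,-613,24,0,0,0,11],[-1,-613,24,0,0,0,11],[-1,-613,24,0,0,0,11],[-1,-613,24,0,0,0,11],[-1,-613,24,0,0,0,11],[-1,-613,24,0,0,0,11]]]'
python3 go.py .519 -.343 .12 91.2
```

```text
time: 1.43
position: [0.4488, -0.0713, 0.2442]
orientation: [-180.0, -0.0, 91.8]
ft_force: [0.6, 1.4, 0.5]
opening: 0.0855
finger_force: 0.0
1.4333 [448.79 -71.32 244.16] [-179.98   -0.03   91.81] shift [-273.82   61.63  124.01] turn [-0.02 -0.03  0.61] F [0.6  1.45 0.54] 0.08553284700089239 0.0
```

```bash
python3 -m inch '[[[-1,-260,62,124,0,0,0.6],[-1,-260,62,124,0,0,0.6],[-1,-260,62,124,0,0,0.6],[-1,-260,62,124,0,0,0.6],[-1,-260,62,124,0,0,0.6],[-1,-260,62,124,0,0,0.6],[-1,-260,62,124,0,0,0.6],[-1,-260,62,124,0,0,0.6]]]'
python3 - <<'E'
from bench import get_image
from h import *;import pickle
for n in("top","side"):
    d=get_image(n);pickle.dump(d,open(f"pics/{n}1.pkl","wb"))
    im=d["frame"][:,:,::-1]
    cv2.imwrite(f"pics/{n}1.png",cv2.resize(im[120:320,280:480] if n=="top" else im[80:280,240:440],(600,600),interpolation=cv2.INTER_CUBIC))
E
python3 go.py .519 -.343 .08 91.2
```

```text
time: 2.1
position: [0.5185, -0.3321, 0.1153]
orientation: [-179.8, -0.0, 90.9]
ft_force: [-0.2, -0.0, -1.2]
opening: 0.0856
finger_force: 0.0
2.2 [ 518.27 -327.81  118.13] [-179.84   -0.15   91.1 ] shift [-15.31   0.55  38.09] turn [-0.16 -0.15 -0.1 ] F [-1.03  0.83  0.87] 0.08552733006438873 0.0
```

View pics/side1.png

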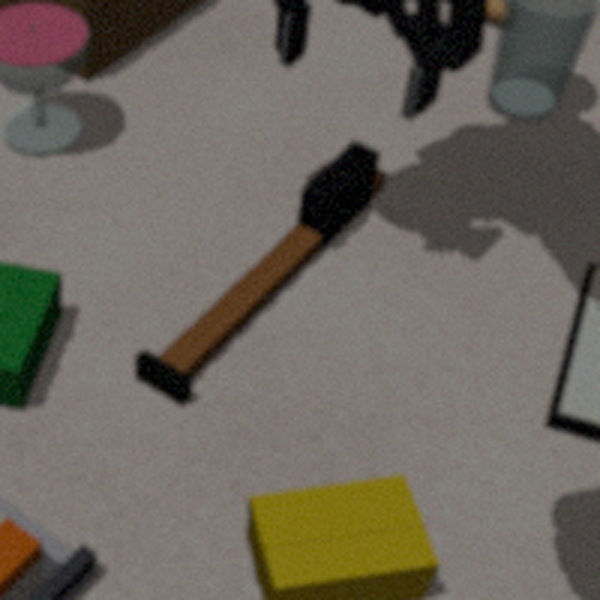

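The side crop shows the open fingers at (290,30) and (425,90), on either side of the grip's line. The grip is at (340,190) and the head at (165,378). I'll cross-check the stick with this view.

```bash
python3 - <<'E'
import pickle;from h import *
np.set_printoptions(precision=4,suppress=True)
d=pickle.load(open("pics/side1.pkl","rb"));o=np.array([240,80])
f=lambda P:(pix(d,P)-o)*3
print(f([(.536,-.136,0),(.496,-.136,0),(.53,-.306,.055),(.506,-.306,.055),(.53,-.376,.055),(.506,-.376,.055),(.518,-.396,.018)]))
print(world(d,np.array([(138,377),(187,402)])/3+o,0.))
E
python3 go.py .5195 -.343 .06 91.2
```

```text
[[137.0717 378.3915]
 [184.405  408.5645]
 [302.3134 187.4104]
 [331.4116 202.0203]
 [358.8302 138.1351]
 [387.5147 151.528 ]
 [380.2309 171.8131]]
[[ 0.5363 -0.1373  0.    ]
 [ 0.4981 -0.1414  0.    ]]
2.2 [ 518.27 -327.81  118.13] [-179.84   -0.15   91.1 ] shift [-15.37   1.11  58.09] turn [-0.16 -0.15 -0.1 ] F [-1.03  0.83  0.87] 0.08552733006438873 0.0
```

```bash
python3 -m inch '[[[-1,-16,1,30,0,0,0],[-1,-16,1,60,0,0,0],[-1,-16,1,90,0,0,0],[-1,-16,1,100,0,0,0],[-1,-16,1,104,0,0,0],[-1,-16,1,104,0,0,0],[-1,-16,1,104,0,0,0]]]' 100
python3 go.py .520 -.343 .014 91.2
```

```text
time: 2.78
position: [0.5218, -0.3432, 0.0184]
orientation: [179.9, 0.1, 91.3]
ft_force: [0.0, -0.7, 0.3]
opening: 0.085
finger_force: 0.0
2.7833 [ 521.85 -343.24   18.38] [179.88   0.09  91.28] shift [ 0.29 -1.85  4.38] turn [0.12 0.09 0.08] F [ 0.01 -0.67  0.31] 0.08503887086184414 0.0
```

```bash
python3 -m inch '[[[-1,0,-1,4,0,0,0],[-1,0,-1,4,0,0,0],[1,0,-1,4,0,0,0],[1,0,-1,4,0,0,0],[1,0,-1,4,0,0,0],[1,0,-1,4,0,0,0],[1,0,-1,4,0,0,0],[1,0,-1,4,0,0,0]]]' 100
python3 -m inch '[[[1,0,0,0,0,0,0],[1,0,0,0,0,0,0],[1,0,0,0,0,0,0],[1,0,0,-10,0,0,0],[1,0,0,-20,0,0,0],[1,0,0,-22,0,0,0],[1,0,0,-22,0,0,0],[1,0,0,-22,0,0,0]]]'
python3 - <<'E'
from bench import get_image
from h import *;import pickle
ims=[]
for n in("top","side"):
    d=get_image(n);pickle.dump(d,open(f"pics/{n}2.pkl","wb"))
    im=d["frame"][:,:,::-1]
    ims.append(cv2.resize(im[130:270,150:400] if n=="top" else im[90:300,200:400],(400,224) if n=="top" else (400,420),interpolation=cv2.INTER_CUBIC))
c=np.zeros((420,800,3),np.uint8);c[:224,:400]=ims[0];c[:,400:]=ims[1];cv2.imwrite("pics/2.png",c)
E
python3 go.py .520 -.343 .034 91.2
```

```text
time: 3.45
position: [0.5202, -0.3435, 0.0129]
orientation: [179.9, 0.0, 91.2]
ft_force: [0.2, -0.3, -0.5]
opening: 0.0231
finger_force: 97.8
time: 4.12
position: [0.5198, -0.3433, 0.0347]
orientation: [180.0, 0.0, 91.2]
ft_force: [0.3, -0.3, -1.3]
opening: 0.0227
finger_force: 97.9
4.2167 [ 519.43 -342.91   34.05] [-179.97   -0.03   91.23] shift [-0.1   0.57  0.05] turn [-0.03 -0.03  0.03] F [-0.48 -0.25 -0.59] 0.023282598646063014 97.85220265388489
```

View pics/2.png

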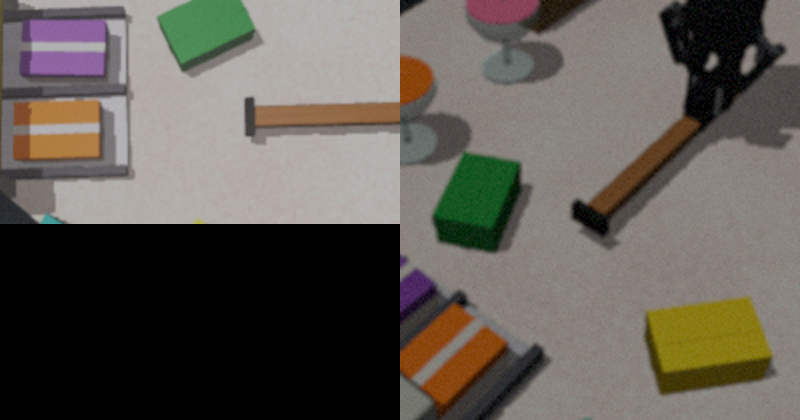

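The stick is held and lifted, with its head at composite (248,116) in the top part and its shadow clear below it. Next I'll measure the tip.

```bash
python3 - <<'E'
import pickle;from h import *
d=pickle.load(open("pics/top2.pkl","rb"))
print(world(d,np.array([(246,98),(246.5,134)])/1.6+[150,130],.044), world(d,np.array([(256,105),(256,127),(395,104),(395,124)])/1.6+[150,130],.04))
d=pickle.load(open("pics/side2.pkl","rb"))
print("side head front bottom px for z=.015,.022,.03",[((pix(d,[(.536,-.136,z),(.496,-.136,z)])-[200,90])*2+[400,0]).tolist() for z in(.015,.022,.03)])
E
python3 go.py .503 -.223 .034 91.1
```

```text
[[ 0.53379851 -0.13652516  0.044     ]
 [ 0.4950239  -0.1363138   0.044     ]] [[ 0.52695238 -0.14725816  0.04      ]
 [ 0.50313702 -0.14674655  0.04      ]
 [ 0.52664871 -0.29519565  0.04      ]
 [ 0.50500625 -0.29398474  0.04      ]]
side head front bottom px for z=.015,.022,.03 [[[571.2935532034129, 222.24164090059145], [603.3428054012583, 242.43700323193144]], [[571.2517940674958, 217.4595741915419], [603.5369262538235, 237.6908660130191]], [[571.2033673186468, 211.90880921874032], [603.7624802653547, 232.17998131880825]]]
4.2167 [ 519.43 -342.91   34.05] [-179.97   -0.03   91.23] shift [120.24 -13.84   0.12] turn [-0.03 -0.03  0.13] F [-0.48 -0.25 -0.59] 0.023282598646063014 97.85220265388489
```

```bash
python3 -m inch '[[[1,15,-4,0,0,0,0],[1,35,-9,0,0,0,0],[1,55,-9,0,0,0,0],[1,75,-9,0,0,0,0],[1,95,-9,0,0,0,0],[1,115,-9,0,0,0,0],[1,130,-9,0,0,0,0],[1,135,-9,0,0,0,0]]]'
python3 - <<'E'
from bench import get_image
from h import *;import pickle
d=get_image("top");pickle.dump(d,open("pics/top3.pkl","wb"))
cv2.imwrite("pics/3.png",cv2.resize(d["frame"][130:270,100:320,::-1],(770,490),interpolation=cv2.INTER_CUBIC))
E
python3 go.py .4965 -.025 .034 91.1
```

```text
time: 4.88
position: [0.5069, -0.2059, 0.0339]
orientation: [-179.9, -0.1, 91.4]
ft_force: [-0.2, -0.2, -1.1]
opening: 0.023
finger_force: 97.9
4.9333 [ 507.14 -206.2    34.  ] [-179.92   -0.08   91.35] shift [181.4   -6.35   0.25] turn [-0.08 -0.08  0.25] F [-0.82  0.8  -1.46] 0.02327537770962747 97.93338418006897
```

View pics/3.png

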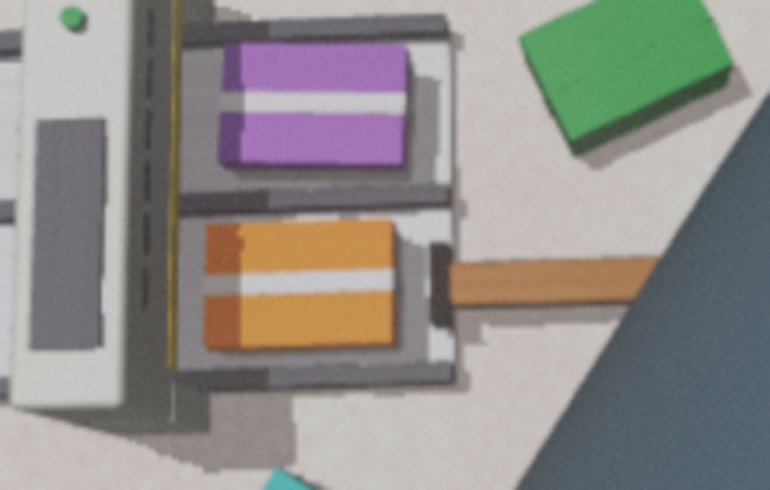

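The head, centred at (440,285), is in line with the orange carton's centre (300,285) and midway between the fences (rows 197 and 372). I can start pushing.

```bash
python3 -c "
import pickle;from h import *
d=pickle.load(open('pics/top3.pkl','rb'))
print(world(d,np.array([(431,243),(431,327)])/3.5+[100,130],.044),world(d,np.array([(394,220),(394,348)])/3.5+[100,130],.05))"
python3 -m inch '[[[1,6,0,0,0,0,0],[1,12,0,0,0,0,0],[1,18,0,0,0,0,0],[1,24,0,0,0,0,0],[1,30,0,0,0,0,0],[1,36,0,0,0,0,0],[1,42,0,0,0,0,0],[1,48,0,0,0,0,0]]]'
```

```text
[[5.20963524e-01 5.50860642e-04 4.40000000e-02]
 [4.79731937e-01 2.09229538e-05 4.40000000e-02]] [[0.53125373 0.01787898 0.05      ]
 [0.46887093 0.0168157  0.05      ]]
time: 5.6
position: [0.5068, -0.1599, 0.0344]
orientation: [180.0, 0.0, 91.2]
ft_force: [-0.6, -0.8, -1.6]
opening: 0.0231
finger_force: 97.9
```

```bash
python3 -m inch '[[[1,6,0,0,0,0,0],[1,12,0,0,0,0,0],[1,18,0,0,0,0,0],[1,24,0,0,0,0,0],[1,30,0,0,0,0,0],[1,36,0,0,0,0,0],[1,42,0,0,0,0,0],[1,48,0,0,0,0,0]]]'
python3 -m inch '[[[1,6,0,0,0,0,0],[1,12,0,0,0,0,0],[1,18,0,0,0,0,0],[1,24,0,0,0,0,0],[1,30,0,0,0,0,0],[1,36,0,0,0,0,0],[1,42,0,0,0,0,0],[1,48,0,0,0,0,0]]]'
python3 go.py .4965 -.026 .034 91.1
```

```text
time: 6.27
position: [0.5057, -0.1118, 0.0344]
orientation: [180.0, -0.0, 91.2]
ft_force: [-0.7, -1.0, -1.9]
opening: 0.0227
finger_force: 97.9
time: 6.93
position: [0.5047, -0.0638, 0.0344]
orientation: [180.0, -0.0, 91.2]
ft_force: [-0.7, -0.2, -1.8]
opening: 0.0229
finger_force: 97.9
6.9333 [504.68 -63.81  34.39] [180.    -0.    91.23] shift [37.98 -7.36  0.39] turn [ 0.   -0.    0.13] F [-0.74 -0.22 -1.82] 0.022921919515992897 97.92126059532166
```

```bash
python3 -m inch '[[[1,6,0,0,0,0,0],[1,12,0,0,0,0,0],[1,18,0,0,0,0,0],[1,24,0,0,0,0,0],[1,30,0,0,0,0,0],[1,36,0,0,0,0,0],[1,41,0,0,0,0,0],[1,41,0,0,0,0,0]]]'
python3 - <<'E'
from bench import get_image
from h import *;import pickle
ims=[]
for n in("top","side"):
    d=get_image(n);pickle.dump(d,open(f"pics/{n}4.pkl","wb"))
    ims.append(cv2.resize(d["frame"][120:270,10:260,::-1],(400,240),interpolation=cv2.INTER_CUBIC) if n=="top" else cv2.resize(d["frame"][180:,0:300,::-1],(400,320)))
c=np.zeros((320,800,3),np.uint8);c[:240,:400]=ims[0];c[:,400:]=ims[1];cv2.imwrite("pics/4.png",c)
E
```

```text
time: 7.6
position: [0.5036, -0.0221, 0.0343]
orientation: [-180.0, -0.1, 91.3]
ft_force: [-0.2, 0.0, -1.2]
opening: 0.023
finger_force: 97.9
```

View pics/4.png

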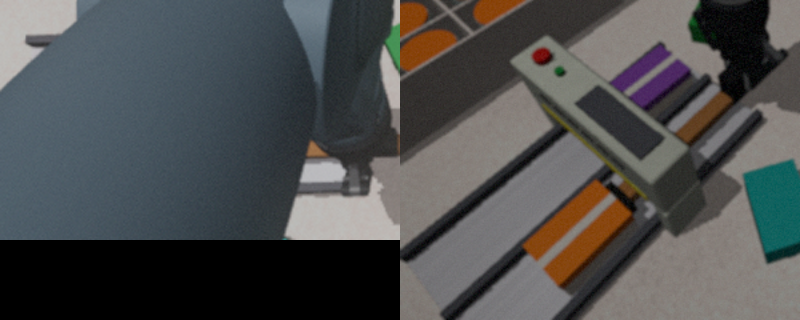

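The side view shows the carton out past the hood: its rear edge runs from (600,182) to (632,212), with the head just behind it. I'll measure that edge.

```bash
python3 -c "
import pickle;from h import *
d=pickle.load(open('pics/side4.pkl','rb'))
w=world(d,(np.array([(600,181),(632,209),(525,242),(558,272)])-[400,0])/(4/3)+[0,180],.05);print(w,w.mean(0))
t=np.array([.5453,.142]);c=w.mean(0)[:2]-t;a=.0187;print(c@[np.cos(a),np.sin(a)],c@[-np.sin(a),np.cos(a)])"
python3 go.py .51 -.26 .034 91.2
```

```text
[[0.52374588 0.18487077 0.05      ]
 [0.4721633  0.18227624 0.05      ]
 [0.52818227 0.27323202 0.05      ]
 [0.47797068 0.26828079 0.05      ]] [0.50051553 0.22716495 0.05      ]
-0.04318414676284498 0.08598748487017678
7.7 [503.72 -22.96  34.33] [-179.99   -0.03   91.27] shift [-237.12    1.03    0.19] turn [-0.01 -0.03  0.07] F [ 0.02 -0.97 -1.41] 0.023085063465033005 97.88434267044067
```

```bash
python3 -m inch '[[[1,-15,0,0,0,0,0],[1,-35,0,0,0,0,0],[1,-60,0,0,0,0,0],[1,-85,0,0,0,0,0],[1,-110,0,0,0,0,0],[1,-135,0,0,0,0,0],[1,-160,0,0,0,0,0],[1,-170,0,0,0,0,0]]]'
python3 -m inch '[[[1,-20,0,0,0,0,0],[1,-45,0,0,0,0,0],[1,-70,0,0,0,0,0],[1,-90,0,0,0,0,0],[1,-100,0,0,0,0,0],[1,-100,0,0,0,0,0],[1,-100,0,10,0,0,0],[1,-100,0,16,0,0,0]]]'
python3 go.py .515 -.29 .013 91.2
```

```text
time: 8.37
position: [0.508, -0.1968, 0.0346]
orientation: [179.9, 0.1, 91.1]
ft_force: [0.7, 0.4, -1.5]
opening: 0.0226
finger_force: 97.9
time: 9.03
position: [0.5093, -0.2918, 0.0173]
orientation: [-180.0, -0.1, 91.3]
ft_force: [-0.7, 1.4, -1.6]
opening: 0.023
finger_force: 97.9
9.0333 [ 509.31 -291.77   17.33] [-179.97   -0.09   91.29] shift [1.63 5.73 4.33] turn [-0.03 -0.09  0.09] F [-0.69  1.43 -1.61] 0.02297485119810274 97.89809703826904
```

```bash
python3 -m inch '[[[1,0,0,2,0,0,0],[1,0,0,4,0,0,0],[1,0,0,5,0,0,0],[1,0,0,5,0,0,0]]]'
```

```text
time: 9.37
position: [0.5094, -0.2924, 0.0132]
orientation: [-180.0, -0.0, 91.3]
ft_force: [-0.3, 0.9, -0.3]
opening: 0.0228
finger_force: 98.1
```

```bash
python3 -m inch '[[[-1,0,0,0,0,0,0],[-1,0,0,0,0,0,0],[-1,0,0,0,0,0,0],[-1,0,0,0,0,0,0],[-1,0,0,0,0,0,0],[-1,0,0,0,0,0,0],[-1,0,0,0,0,0,0],[-1,0,0,0,0,0,0]]]'
python3 -m inch '[[[-1,0,0,-15,0,0,0],[-1,0,0,-40,0,0,0],[-1,0,0,-75,0,0,0],[-1,0,0,-115,0,0,0],[-1,-20,0,-150,0,0,0],[-1,-60,0,-150,0,0,0],[-1,-80,0,-150,0,0,0],[-1,-80,0,-150,0,0,0]]]'
python3 - <<'E'
from bench import get_image
from h import *;import pickle
ims=[]
for n in("top","side"):
    d=get_image(n);pickle.dump(d,open(f"pics/{n}5.pkl","wb"))
    ims.append(cv2.resize(d["frame"][:,:,::-1],(400,300),interpolation=cv2.INTER_AREA))
cv2.imwrite("pics/5.png",np.hstack(ims))
E
```

```text
time: 10.03
position: [0.5096, -0.2934, 0.0134]
orientation: [180.0, -0.0, 91.2]
ft_force: [-0.7, 1.3, -0.1]
opening: 0.0854
finger_force: 0.0
time: 10.7
position: [0.5118, -0.3781, 0.1643]
orientation: [179.9, 0.2, 91.0]
ft_force: [0.9, 0.1, -0.6]
opening: 0.0856
finger_force: 0.0
```

View pics/5.png

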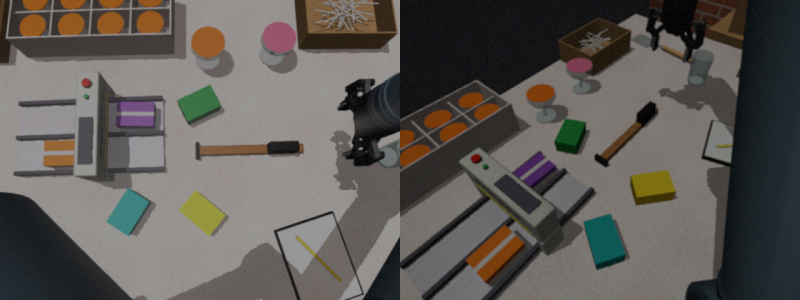

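The orange carton lies past the hood (top view (58,153), side view (497,252)). The violet carton hasn't moved, the stick lies flat on the table clear of the bed (head at (198,151)), and the gripper is clear of everything.

```bash
python3 -c "
from bench import arm
print(arm.close_job())"
```

```text
the job is handed in; nothing more can be done
None
```

I handed the job in at about 11 s: the orange carton is through the tunnel and on the bed (centre about 86 mm past the hood's centre), the violet carton was left alone, and the stick lies on the table clear of the opening; no verdict came back.

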